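Thread the tension-pole spring over its rod

TASK

Fit the coil spring to the tension-pole foot on the shower bench. Lift the leaning spring out of the wire rest, stand it upright on the bare bench and let go of it; then take it again, lift it and thread it over the upright chrome rod, twisting it slightly whenever the coils catch, and lower it (do not let it drop down the rod) until it sits fully home and flat on the white foot. Let go and leave the pump bottle, the squeegee and the clear caddy where they are.

Things in the scene. Friction and masses are not known exactly. Their poses are not given: they have to be found in the camera images.
- spring_mid (a point): Centre of the loose brass-coloured coil spring (stiff, does not compress): 110 mm long, 48 mm outside, 34 mm clear inside, 6 mm wire, 17 mm pitch, both ends flat and alike, 0.18 to 0.35 kg. Point: on the axis, 55 mm from either end; z along the spring. It starts leaning in the wire rest, 45 degrees from vertical, its upper 40 mm free. Centre height 55 mm standing on the bench, 67 mm when home.
- wire_rest: Stainless wire rest fixed to the bench: base plate 125 x 66 x 4 mm, two 6 mm bars 31 mm apart sloping up at 45 degrees to 70 mm height under the spring, a square stop plate at the spring's lower end (centre 35 mm back, 36 mm up). Origin: centre of the underside; x points the way the bars and the spring rise. The spring lifts straight out upwards.
- pole_foot: Round white foot of the tension pole with a thin black rubber rim, fixed to the bench: 110 mm diameter, with a flat top 76 mm across at 12 mm height on which the spring must sit, and an upright chrome rod in its centre. Origin: centre of the underside, on the bench; z up.
- rod_tip (a point): Top end of the upright chrome rod, on its axis, 112 mm above the bench (100 mm above the foot's flat top). The rod is 26 mm in diameter with two rounded beads 30 mm in diameter, centred 40 mm and 70 mm above the bench, on which coils can catch; over its top 16 mm it tapers to a flat end 14 mm across.
- bottle_mid (a point): Centre (89 mm up) of the closed white pump bottle, 68 mm diameter, 178 mm tall, standing loose. Leave alone.
- squeegee_mid (a point): Middle of the clear acrylic squeegee lying loose and flat on the bench, about 160 mm long (along its x), 210 mm wide at the blade (+x end), 14 mm thick; the point is 7 mm above the bench. Leave alone.
- caddy_mid (a point): Centre of the open clear plastic caddy with a blue soap bar in it, 120 x 100 x 75 mm, standing loose; the point is 37 mm above the bench. Leave alone.
Things that resemble listed ones, but are neither listed nor needed, are in the scene too. What is shaped like the pole_foot but pink or red is not meant.

How it is judged:
By the outcome, as a careful person would: the job done as asked, in the order asked, and still so for the second after the job is handed in, with the robot touching nothing.
It also fails if it takes over 61 s, if anything falls off the work surface, if the arm or the gripper's body presses on something with over 40 N, if the wrist force passes 120 N, or if a joint passes its speed limit or range.

ROBOT

A 7-joint arm with a two-finger parallel gripper is mounted at the origin on the work surface. World frame = base frame: x ahead of the robot, y to its left, z up, the work surface at z = 0. Lengths are in mm, angles in rad, forces in N, time in s.
With the tool pointing down it reaches from about 425 to 950 mm from the base axis. Payload 4.7 kg.
Tool frame: the origin (TCP) lies on the centre line of the jaws, within the pads' length; the fingertips stand 8 mm ahead of it and the grasp point (between the pads) lies 11 mm behind it; x points along the fingers, y is the direction in which the jaws open and shut, and the axes are right-handed (so a half turn about x gives the same grasp; the last joint's range is limited). The gripper opens to 87 mm and grips with 3 to 60 N. Pads are 19 mm wide; open, the fingers measure 117 mm over their backs; the gripper's body (75 mm by 190 mm) begins 51 mm behind the grasp point.
Start: joints at [1.118, 0.469, -0.049, 1.532, 0.024, 1.141, -0.082], TCP at [277.625, -615.283, 230.573] pointing down, gripper open.
Joint ranges: [-2.59, 2.59], [-0.33, 1.99], [-1.39, 1.29], [0.1, 2.45], [-1.04, 4.18], [0.21, 1.99], [-2.66, 2.66]. Speed limits (rad/s): [2.57, 2.57, 3.14, 3.14, 3.14, 3.14, 3.14].

INTERFACE

Orientations are given as a rotation vector (axis times angle).
In Python, from plant import * gives the robot as it stands. Calls block until the motion is done:
- move_ptp(position, orientation): joint-space move of the TCP to a pose.
- movel(position, max_speed=150, rot=None, stop_force=None): straight line of the TCP; rot=None keeps the orientation; max_speed is the mean speed in mm/s. With stop_force (N) it stops when the force on the tool has changed by that much, and returns True; else False.
- set_joints(angles): joint-space move.
- move_gripper(opening, grip_force=None): finger opening in mm; grip_force is the grip in N (None keeps the last); returns when the fingers have stopped.
- sleep(seconds).
- solve_ik(position, orientation): joint angles nearest the present ones, or None.
- grab_frame(name): name is "scene" or "top" or "wrist"; returns (picture, depth): 420x560x3 uint8, red, green, blue; 420x560 float32, mm along the optical axis (not along the pixel's ray), 0 where there is no reading.
- camera_params(name): a dict with "vfov" (degrees; the focal length in pixels is half the picture's height over the tangent of half this angle, whatever the lens; pixels are square), "cx", "cy" (the principal point, pixels), "k1" (the pictures are not rectified: a ray, as slopes to the right and down, at radius r is drawn at 1 + k1 r^2 times it, then the intrinsics apply), "world_to_cam" (4x4, takes a point from world to camera coordinates). Camera axes: x right, y down, z forward; pixel columns grow to the right and rows downward; lengths in mm; the calibration is good to about 2 mm. A picture is of the moment at which its call begins: read the wrist's pose just before it. camera_params takes no time and is no camera call; for the wrist camera it gives the pose at the moment of the call.
A pose or a line that the arm cannot do raises Unreachable and nothing moves.
- sign_off(): hands the job in, once; it reports no verdict.
Trained networks look in the newest picture that a camera, given by its name, has taken for a name from the list of things; names that differ only in an ending like _2 or _b are one class to them, and where a whole thing is asked for, a point or a joint stands for the part that bears it (a point fixed in the world has none). Each returns a list of dicts, best first, with "score" (0 to 1); they miss things now and then, are a little off and sometimes report something else, mostly with a low value. They report only what shows in the picture. A call takes as long as a camera call. They do not tell look-alikes from the thing itself.
- cut_out(camera, target): "pixels" (420x560 bool, what is visible of it) and "box" ([left, top, right, bottom] in pixels, round what is visible of it).
Readings, each from a call of its own:
- get_clock(): time.
- get_joints(): joint angles.
- get_dq(): joint speeds.
- get_effort(): joint torques, N m.
- get_position(): TCP position.
- get_orientation(): TCP orientation.
- get_wrist_force(): force on the tool from outside, world axes, zero at the start.
- get_torque(): the same for the moment, N m.
- get_width(): finger opening in mm.
Only numpy, scipy, OpenCV 4.12 (cv2) and the standard library are available. Lean on these libraries where they do the work, as an engineer would, in place of code of your own. Each camera call takes 0.05 s, during which the arm holds its last target.

## Working session

There is one attempt and no reset: what is moved stays moved. The work goes in short steps, each a Python script; the robot and the scene stay as the last script left them, time stands still between calls to the robot, and variables do not carry over. Pictures are saved under pics/ and viewed, and the job is handed in when it is done.

```bash
ls; mkdir -p pics
python3 - <<'E'
from plant import *
import cv2,numpy as np
for n in ["scene","top","wrist"]:
    im,d=grab_frame(n); cv2.imwrite(f"pics/{n}0.png",im[:,:,::-1]); np.savez(f"pics/{n}0.npz",im=im,d=d)
    p=camera_params(n); print(n,p)
print(get_clock(),get_position(),get_orientation(),get_width())
E
```

```text
pics
scene {'vfov': 46.81413743498235, 'cx': 277.19849871359446, 'cy': 204.58099300591044, 'k1': 0.026885379979735984, 'world_to_cam': array([[ 3.93174320e-01,  9.19378665e-01, -1.25229242e-02,
        -2.37069425e+02],
       [ 6.50732040e-01, -2.87857542e-01, -7.02627816e-01,
        -2.57212114e+02],
       [-6.49585842e-01,  2.68106146e-01, -7.11447347e-01,
         1.65734189e+03],
       [ 0.00000000e+00,  0.00000000e+00,  0.00000000e+00,
         1.00000000e+00]])}
top {'vfov': 47.70465520164267, 'cx': 274.8212405031182, 'cy': 209.68171944768508, 'k1': 0.048971382224839946, 'world_to_cam': array([[-8.25811700e-03, -9.99678040e-01, -2.39920615e-02,
         4.96149400e+01],
       [-9.84512511e-01,  1.23299261e-02, -1.74880214e-01,
         5.40094911e+02],
       [ 1.75119730e-01,  2.21763035e-02, -9.84297359e-01,
         1.11365865e+03],
       [ 0.00000000e+00,  0.00000000e+00,  0.00000000e+00,
         1.00000000e+00]])}
wrist {'vfov': 69.79943666328403, 'cx': 281.0789458574014, 'cy': 211.05429426342516, 'k1': -0.06140072029057319, 'world_to_cam': array([[ 4.11601122e-01, -9.11362310e-01, -1.80449800e-03,
        -6.74860869e+02],
       [-8.77234228e-01, -3.96722987e-01,  2.70316445e-01,
        -3.34205186e+01],
       [-2.47072105e-01, -1.09679585e-01, -9.62769839e-01,
         3.92226868e+02],
       [ 0.00000000e+00,  0.00000000e+00,  0.00000000e+00,
         1.00000000e+00]])}
0.15 [ 277.40344332 -614.86810263  229.73843515] [ 1.9876663   0.42918063 -1.988424  ] 86.83472272389518
```

View pics/scene0.png

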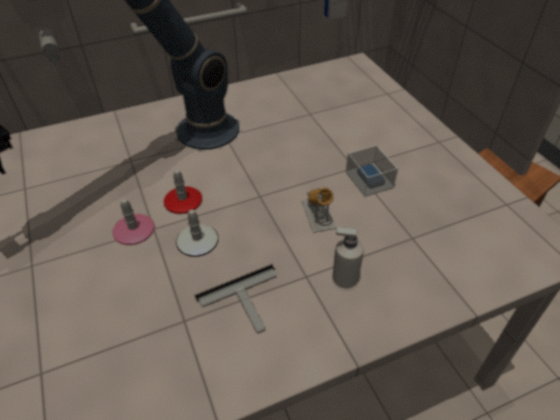

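View pics/top0.png

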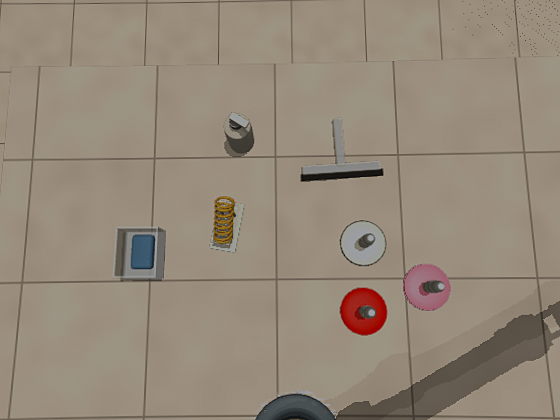

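The top view shows three similar feet: white at (363,243), red at (363,312) and pink at (427,287). White is the one described. The spring is at (224,220) in the wire rest, the bottle at (238,133), the caddy at (140,253) and the squeegee at (341,160). I'll confirm with a crop and measure.

```bash
cat > h.py <<'E'
import numpy as np,cv2
def K(p):
    f=210/np.tan(np.radians(p['vfov']/2)); return np.array([[f,0,p['cx']],[0,f,p['cy']],[0,0,1.]])
def cloud(p,d):
    v,u=np.mgrid[0:420,0:560].astype(float)
    xy=cv2.undistortPoints(np.stack([u.ravel(),v.ravel()],1)[:,None],K(p),np.array([p['k1'],0,0,0,0.]),None,None).reshape(420,560,2)
    # k1 model: same radial form
    pc=np.dstack([xy[...,0]*d,xy[...,1]*d,d]); M=p['world_to_cam']
    return (pc-M[:3,3])@M[:3,:3]
def proj(p,P):
    M=p['world_to_cam']; r,_=cv2.Rodrigues(M[:3,:3])
    return cv2.projectPoints(np.atleast_2d(np.array(P,float)),r,M[:3,3],K(p),np.array([p['k1'],0,0,0,0.]))[0].reshape(-1,2)
E
cat > a.py <<'E'
from plant import *
from h import *
S={}
for n in ["top","scene"]:
    im,d=grab_frame(n);p=camera_params(n);C=cloud(p,d)
    for t in ["spring_mid","wire_rest","pole_foot","bottle_mid","caddy_mid","squeegee_mid"]:
        for r in cut_out(n,t)[:3]:
            m=r['pixels']&(d>0);X=C[m]
            print(n,t,round(r['score'],2),r['box'],m.sum(),np.median(X,0).round(),X.min(0).round(),X.max(0).round())
    np.savez(f"pics/{n}1.npz",im=im,d=d,C=C)
    b=(slice(170,330),slice(180,470)) if n=="top" else (slice(150,270),slice(90,400))
    cv2.imwrite(f"pics/{n}crop.png",cv2.resize(im[b][:,:,::-1],None,fx=2.5,fy=2.5,interpolation=cv2.INTER_CUBIC))
E
python3 a.py
```

```text
top spring_mid 0.62 [212.6, 197.5, 231.7, 244.4] 781 [515. 169.  78.] [460. 139.  -1.] [579. 202. 134.]
top wire_rest 0.79 [210.7, 202.3, 242.9, 252.7] 504 [480. 149.   4.] [445. 126.  -3.] [565. 209.  52.]
top wire_rest 0.45 [301.7, 122.2, 383.0, 183.7] 1720 [ 653. -121.   11.] [ 623. -236.   -7.] [788. -23.  19.]
top pole_foot 0.9 [402.7, 263.5, 451.4, 312.4] 1851 [ 352. -315.   10.] [ 295. -384.   -5.] [ 411. -264.  116.]
top pole_foot 0.88 [337.5, 220.5, 386.9, 264.3] 1695 [ 458. -168.   10.] [ 407. -230.   -5.] [ 517. -115.  116.]
top pole_foot 0.75 [343.2, 287.0, 386.5, 334.8] 1757 [ 297. -164.   10.] [ 239. -224.   -2.] [ 353. -113.  115.]
top bottle_mid 0.86 [222.7, 113.8, 255.5, 155.9] 960 [715. 126. 119.] [697.  98.  -5.] [810. 180. 183.]
top caddy_mid 0.74 [116.1, 226.7, 166.9, 277.7] 2522 [443. 380.  30.] [380. 322.  -4.] [512. 425.  80.]
top squeegee_mid 0.94 [299.3, 120.1, 381.3, 179.6] 1658 [ 654. -122.   11.] [ 625. -233.   -5.] [788. -23.  19.]
top squeegee_mid 0.67 [337.7, 220.3, 386.6, 265.0] 1628 [ 459. -168.   10.] [ 409. -229.   -3.] [ 519. -117.  116.]
scene sp
[... 268 characters left out ...]
86.] [466. 134.   4.] [568. 191. 129.]
scene pole_foot 0.97 [112.9, 196.5, 154.1, 243.9] 1218 [ 365. -326.   10.] [ 231. -381.   -7.] [ 417. -271.  115.]
scene pole_foot 0.8 [176.4, 206.1, 217.5, 256.3] 1220 [ 474. -177.   10.] [ 377. -230.   -6.] [ 522. -119.  114.]
scene bottle_mid 0.61 [333.8, 225.5, 366.8, 288.6] 1463 [748. 116. 104.] [608.  95.  -5.] [768. 220. 180.]
scene bottle_mid 0.5 [344.2, 143.0, 395.4, 195.1] 1854 [442. 372.  40.] [299. 319.  -5.] [506. 457.  79.]
scene caddy_mid 0.6 [345.4, 143.3, 396.4, 192.7] 1875 [443. 372.  40.] [345. 319.  -5.] [506. 424.  79.]
scene squeegee_mid 0.91 [195.3, 265.3, 276.3, 333.8] 1607 [ 661. -125.   10.] [ 617. -231.   -6.] [792. -22.  18.]
```

View pics/topcrop.png

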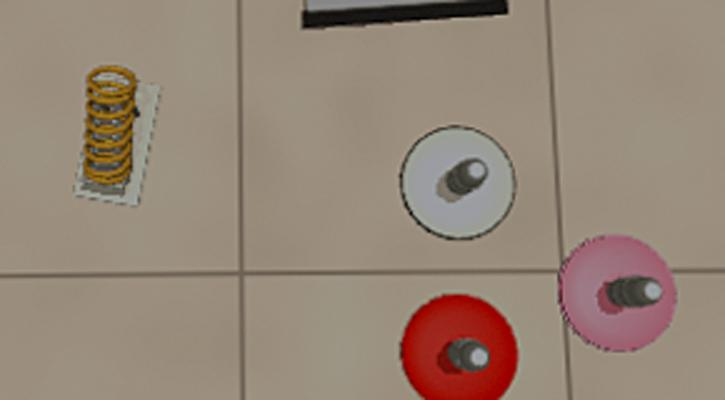

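View pics/scenecrop.png

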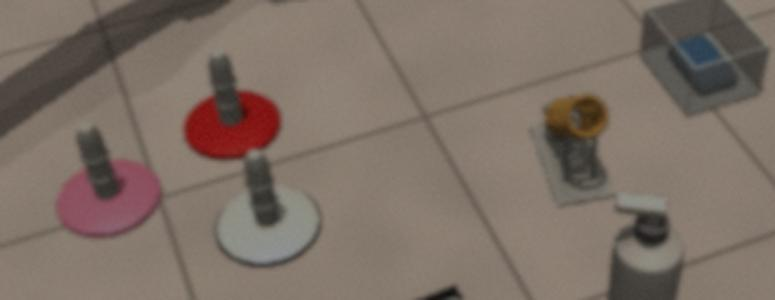

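```bash
cat > b.py <<'E'
import numpy as np,cv2
from h import *
from plant import camera_params
for n in ["top","scene"]:
    z=np.load(f"pics/{n}1.npz");C=z['C'];im=z['im'].astype(int);d=z['d']
    hsv=cv2.cvtColor(z['im'],cv2.COLOR_RGB2HSV).astype(int)
    reg=(np.abs(C[...,0]-515)<80)&(np.abs(C[...,1]-165)<50)&(d>0)
    m=reg&(hsv[...,0]>12)&(hsv[...,0]<28)&(hsv[...,1]>130)&(C[...,2]>25)
    X=C[m];c=X.mean(0);U,s,V=np.linalg.svd(X-c);print(n,'spring',m.sum(),c.round(1),V[0].round(3))
    t=(X-c)@V[0];print('  t range',np.percentile(t,[1,99]).round(1))
    # base plate
    mb=reg&(C[...,2]<12)&(hsv[...,1]<30)&(hsv[...,2]>150)
    print('  plate px',mb.sum()); 
    if mb.sum()>20:
        print('  ',cv2.minAreaRect(C[mb][:,:2].astype(np.float32)))
    # foot
    mf=(np.abs(C[...,0]-462)<70)&(np.abs(C[...,1]+173)<70)&(d>0)
    w=mf&(hsv[...,1]<40)&(hsv[...,2]>140)&(C[...,2]<25)&(C[...,2]>3)
    (e,ax,an)=cv2.minAreaRect(C[w][:,:2].astype(np.float32));print('  foot',w.sum(),e,ax, cv2.minEnclosingCircle(C[w][:,:2].astype(np.float32)))
    r=mf&(C[...,2]>45);print('  rod',r.sum(),C[r].mean(0).round(1)); r=mf&(C[...,2]>109);print('  tip',r.sum(),C[r].mean(0).round(1),np.median(C[r],0).round(1))
E
python3 b.py
```

```text
top spring 582 [510.6 164.6  84.1] [-0.725  0.12  -0.679]
  t range [-51.1  58.5]
  plate px 288
   ((517.4380493164062, 167.63800048828125), (66.32618713378906, 139.09136962890625), 79.33162689208984)
  foot 1187 (461.77032470703125, -173.71795654296875) (104.50301361083984, 105.69388580322266) ((461.785888671875, -173.77833557128906), 53.88899230957031)
  rod 159 [ 460.1 -169.5   93.8]
  tip 35 [ 463.  -173.5  111.8] [ 463.6 -173.   111.3]
scene spring 276 [523.5 161.   83.8] [ 0.692 -0.201  0.694]
  t range [-63.9  43.9]
  plate px 0
  foot 547 (466.30987548828125, -176.21304321289062) (96.39002990722656, 96.45665740966797) ((464.6064453125, -175.22463989257812), 51.198699951171875)
  rod 207 [ 470.6 -175.6   82.2]
  tip 13 [ 465.  -175.1  111.5] [ 465.2 -174.8  111.6]
```

White foot confirmed by the crop: it is white with a thin black rim, centred near (363,243), and lies at about (462,-174) mm. Next is a closer wrist view.

```bash
cat >> h.py <<'E'
from scipy.spatial.transform import Rotation as Rn
def ori(yaw,tilt=0,flip=False):
    """tool down, tilted so tool x has forward component along u(yaw); jaws horizontal perpendicular to u; deg"""
    y=np.radians(yaw);t=np.radians(tilt);u=np.array([np.cos(y),np.sin(y),0]);x=np.sin(t)*u-np.cos(t)*np.array([0,0,1.])
    j=np.array([-u[1],u[0],0])*(-1 if flip else 1)
    return Rn.from_matrix(np.stack([x,j,np.cross(x,j)],1)).as_rotvec()
E
python3 - <<'E'
from plant import *
from h import *
R=Rn.from_rotvec(get_orientation()).as_matrix();print(R.round(2))
M=camera_params('wrist')['world_to_cam'];c=-M[:3,:3].T@M[:3,3];print('cam in tool',(R.T@(c-get_position())).round(1),'view axis',(R.T@M[2,:3]).round(3),'cam x',(R.T@M[0,:3]).round(2))
for nm,P,y,t in [('over',(515,165,300),-11,0),('grasp',(535,160,110),-11,0),('stand',(500,20,100),0,45),('stand2',(500,20,100),-11,45),('stand3',(560,60,100),0,45),('home',(462,-174,100),0,0),('homeY',(462,-174,200),-20,0)]:
    for f in (0,1):
        q=solve_ik(P,ori(y,t,f)); print(nm,f,None if q is None else np.round(q,2))
E
```

```text
[[ 0.    0.41 -0.91]
 [-0.   -0.91 -0.41]
 [-1.    0.   -0.  ]]
cam in tool [-155.7    0.7  -74.1] view axis [ 0.963 -0.     0.27 ] cam x [ 0.  1. -0.]
over 0 [ 0.45  0.37 -1.08  1.72  0.34  1.26  0.67]
over 1 [ 0.3   0.3  -0.85  1.73  0.23  1.23 -2.37]
grasp 0 [ 0.32  0.6  -0.94  1.89  0.6   0.95  0.48]
grasp 1 [ 0.03  0.47 -0.52  1.91  0.3   0.84 -2.41]
stand 0 None
stand 1 None
stand2 0 None
stand2 1 None
stand3 0 None
stand3 1 None
home 0 [ 0.85  0.44 -0.71  2.05  0.4   0.79  1.47]
home 1 [ 0.44  0.35 -0.2   2.08  0.1   0.72 -1.4 ]
homeY 0 [ 0.86  0.28 -0.69  1.96  0.21  0.98  1.29]
homeY 1 [ 0.41  0.21 -0.16  1.98  0.04  0.95 -1.69]
```

Run:
```python
from plant import *
from h import *
for x in (480,540,600,660,720):
  for yaw in (-30,0,30):
    print(x,yaw,[ (t,[int(solve_ik((x,20,95),ori(yaw,t,f)) is not None) for f in (0,1)]) for t in (-45,-30,-20,-10,10,20,30,40,50,60,75)])
print('grasp',[ (t,[int(solve_ik((540,160,105),ori(-11,t,f)) is not None) for f in (0,1)]) for t in range(-50,60,10)])
```

```text
480 -30 [(-45, [1, 1]), (-30, [1, 1]), (-20, [1, 1]), (-10, [1, 1]), (10, [1, 1]), (20, [1, 1]), (30, [1, 1]), (40, [1, 0]), (50, [0, 0]), (60, [0, 0]), (75, [0, 0])]
480 0 [(-45, [1, 1]), (-30, [1, 1]), (-20, [1, 1]), (-10, [1, 1]), (10, [1, 1]), (20, [1, 1]), (30, [0, 0]), (40, [0, 0]), (50, [0, 0]), (60, [0, 0]), (75, [0, 0])]
480 30 [(-45, [1, 1]), (-30, [1, 1]), (-20, [1, 1]), (-10, [1, 1]), (10, [1, 1]), (20, [1, 1]), (30, [1, 1]), (40, [0, 0]), (50, [0, 0]), (60, [0, 0]), (75, [0, 0])]
540 -30 [(-45, [1, 1]), (-30, [1, 1]), (-20, [1, 1]), (-10, [1, 1]), (10, [1, 1]), (20, [1, 1]), (30, [1, 1]), (40, [1, 1]), (50, [1, 1]), (60, [1, 0]), (75, [0, 0])]
540 0 [(-45, [1, 1]), (-30, [1, 1]), (-20, [1, 1]), (-10, [1, 1]), (10, [1, 1]), (20, [1, 1]), (30, [1, 0]), (40, [0, 0]), (50, [0, 0]), (60, [0, 0]), (75, [0, 0])]
540 30 [(-45, [1, 1]), (-30, [1, 1]), (-20, [1, 1]), (-10, [1, 1]), (10, [1, 1]), (20, [1, 1]), (30, [1, 1]), (40, [1, 1]), (50, [0, 0]), (60, [0, 0]), (75, [0, 0])]
600 -30 [(-45, [1, 1]), (-30, [1, 1]), (-20, [1, 1]), (-10, [1, 1]), (10, [1, 1]), (20, [1, 1]), (30, [1
[... 854 characters left out ...]
 [1, 1]), (60, [1, 1]), (75, [1, 1])]
720 -30 [(-45, [1, 1]), (-30, [1, 1]), (-20, [1, 1]), (-10, [1, 1]), (10, [1, 1]), (20, [1, 1]), (30, [1, 1]), (40, [1, 1]), (50, [1, 1]), (60, [1, 1]), (75, [1, 1])]
720 0 [(-45, [0, 0]), (-30, [1, 1]), (-20, [1, 1]), (-10, [1, 1]), (10, [1, 1]), (20, [1, 1]), (30, [1, 1]), (40, [1, 1]), (50, [1, 1]), (60, [1, 1]), (75, [1, 1])]
720 30 [(-45, [1, 1]), (-30, [1, 1]), (-20, [1, 1]), (-10, [1, 1]), (10, [1, 1]), (20, [1, 1]), (30, [1, 1]), (40, [1, 1]), (50, [1, 1]), (60, [1, 1]), (75, [1, 1])]
grasp [(-50, [1, 1]), (-40, [1, 1]), (-30, [1, 1]), (-20, [1, 1]), (-10, [1, 1]), (0, [1, 1]), (10, [1, 1]), (20, [1, 1]), (30, [1, 1]), (40, [1, 1]), (50, [1, 1])]
```

Run:
```python
from plant import *
from h import *
for n,P,y in [('foot',(462,-174,230),-10),('spr',(515,165,250),-10)]:
    move_ptp(P,ori(y)); sleep(0.2)
    p=camera_params('wrist'); im,d=grab_frame('wrist')
    print(get_clock(),get_position().round(1))
    cv2.imwrite(f'pics/w_{n}.png',im[:,:,::-1]); np.savez(f'pics/w_{n}.npz',im=im,d=d,C=cloud(p,d),M=p['world_to_cam'])
```

```text
2.8417 [ 462.  -174.5  229.9]
4.3833 [515.3 163.8 249.9]
```

View pics/w_foot.png

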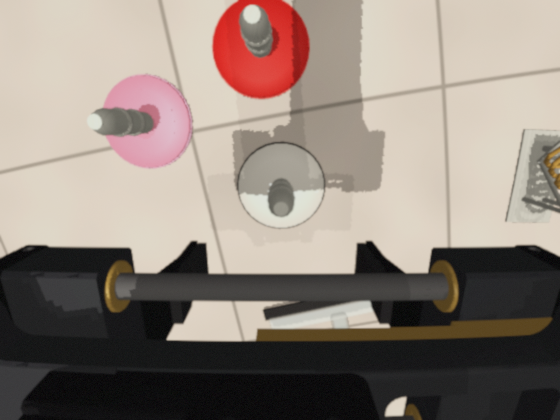

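View pics/w_spr.png

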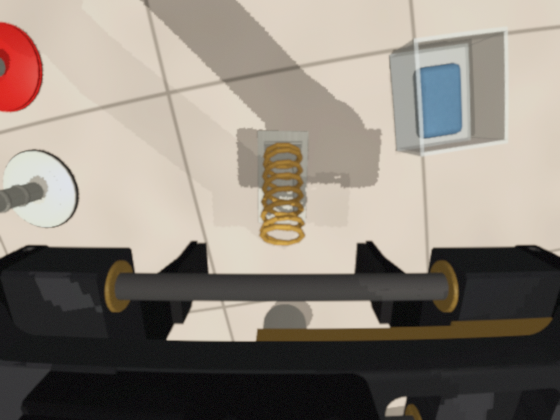

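The wrist views show the white foot at (281,185) with its rod tip near (281,210), and the spring centred at (283,195), leaning away from the robot in the rest. The upper end is at (282,232).

Run:
```python
from h import *
from scipy.optimize import least_squares
z=np.load('pics/w_foot.npz');C=z['C'];d=z['d'];hsv=cv2.cvtColor(z['im'],cv2.COLOR_RGB2HSV).astype(int)
mf=(np.hypot(C[...,0]-462,C[...,1]+174)<75)&(d>0)
f=mf&(C[...,2]<25)&(C[...,2]>4);X=C[f];print('foot',f.sum(),np.median(X[:,2]),cv2.minEnclosingCircle(X[:,:2].astype(np.float32)))
w=X[(X[:,2]>9)];print('  top>9',cv2.minEnclosingCircle(w[:,:2].astype(np.float32)))
for lo,hi in((30,60),(60,90),(90,108),(108,120)):
    r=mf&(C[...,2]>lo)&(C[...,2]<hi);Y=C[r];print(lo,r.sum(),Y.mean(0).round(1),np.percentile(Y,[2,98],axis=0).round(1).tolist())
z=np.load('pics/w_spr.npz');C=z['C'];d=z['d'];hsv=cv2.cvtColor(z['im'],cv2.COLOR_RGB2HSV).astype(int)
reg=(np.abs(C[...,0]-515)<90)&(np.abs(C[...,1]-165)<50)&(d>0)
m=reg&(hsv[...,0]>10)&(hsv[...,0]<28)&(hsv[...,1]>120)&(C[...,2]>15)
X=C[m];print('spring px',m.sum(),X.mean(0),X.min(0),X.max(0))
# fit axis: points lie within cylinder shell r 18..24 ; constrain 45deg
def res(p):
    c=np.array([515,p[0],p[1]]);a=np.array([np.cos(p[2])*np.cos(p[3]),np.sin(p[2])*np.cos(p[3]),np.sin(p[3])])
    v=X-c;r=np.linalg.norm(v-np.outer(v@a,a),axis=1);return np.where(r>23.5,r-23.5,np.where(r<17.5,17.5-r,0))+0.15*(r-21.5)
for el in(None,):
    s=least_squares(res,[165,75,-.19,.785],loss='soft_l1');p=s.x;print(p[:2],np.degrees(p[2:]),s.cost)
    a=np.array([np.cos(p[2])*np.cos(p[3]),np.sin(p[2])*np.cos(p[3]),np.sin(p[3])]);c=np.array([515,p[0],p[1]]);t=(X-c)@a
    print('t',np.percentile(t,[0.5,2,98,99.5])); lo,hi=np.percentile(t,[.5,99.5]); print('mid',c+a*(lo+hi)/2,'top',c+a*hi)
g=reg&(C[...,2]<9)&(C[...,2]>2)&(hsv[...,1]<25)
print('plate',g.sum(),cv2.minAreaRect(C[g][:,:2].astype(np.float32)))
```

```text
foot 5106 12.221964644965624 ((460.6639709472656, -183.60498046875), 65.5860595703125)
  top>9 ((462.2039489746094, -175.10772705078125), 54.04629135131836)
30 111 [ 452.7 -173.2   46.5] [[448.5, -188.3, 41.2], [460.9, -161.2, 57.7]]
60 167 [ 453.5 -173.7   77.5] [[448.3, -188.8, 70.9], [465.6, -161.5, 88.7]]
90 279 [ 457.7 -174.3  101.4] [[450.3, -186.8, 91.1], [473.2, -163.4, 107.7]]
108 266 [ 461.5 -175.2  112.6] [[454.4, -183.2, 108.3], [469.5, -167.6, 114.9]]
spring px 6232 [500.2529732  172.9760424  245.03218127] [459.47927283 118.25532711  20.84808585] [564.80083694 214.99535111 366.34498242]
[ -2196.66486522 -34264.58710998] [-89.8396005   93.93284131] 73856.79671057452
t [34376.23070127 34395.14108343 34691.846016   34694.08699708]
mid [508.36892446 171.99366666 189.24590648] top [508.33840876 182.89405126 347.79979915]
plate 899 ((509.00848388671875, 164.93679809570312), (65.37507629394531, 123.53546142578125), 79.67771911621094)
```

Run:
```python
from h import *
from scipy.optimize import least_squares
z=np.load('pics/w_spr.npz');C=z['C'];d=z['d'];hsv=cv2.cvtColor(z['im'],cv2.COLOR_RGB2HSV).astype(int)
reg=(np.abs(C[...,0]-515)<90)&(np.abs(C[...,1]-165)<50)&(d>0)
m=reg&(hsv[...,0]>10)&(hsv[...,0]<28)&(hsv[...,1]>120)&(C[...,2]>15)&(C[...,2]<140)
X=C[m];print(m.sum(),X.mean(0),X.min(0),X.max(0))
def ax(p): return np.array([np.cos(p[2])*np.cos(p[3]),np.sin(p[2])*np.cos(p[3]),np.sin(p[3])])
def res(p):
    v=X-np.array([515,p[0],p[1]]);a=ax(p);r=np.linalg.norm(v-np.outer(v@a,a),axis=1);return np.where(r>24,r-24,np.where(r<18,18-r,0))+0.15*(r-21.5)
s=least_squares(res,[165,75,-.19,.785],loss='soft_l1');p=s.x;a=ax(p);c=np.array([515,p[0],p[1]]);t=(X-c)@a
lo,hi=np.percentile(t,[.5,99.5]);print(p[:2],np.degrees(p[2:]),np.abs(res(p)).mean(),'len',hi-lo,'mid',c+a*(lo+hi)/2,'top',c+a*hi,'bot',c+a*lo)
```

```text
2302 [509.38611748 164.07007865  86.93917307] [459.47927283 135.89408592  20.84808585] [564.80083694 193.17808215 131.06678562]
[164.86644022  79.69884183] [-11.66235759  44.93573298] 0.20224228912922618 len 107.62842980487693 mid [513.45189026 165.18597778  78.12164114] top [550.76050398 157.48529419 116.13133122] bot [476.14327654 172.88666137  40.11195106]
```

Run:
```python
from plant import *
from h import *
yaw=-11;o=ori(yaw,-25);R=Rn.from_rotvec(o).as_matrix();x=R[:,0]
a=np.array([np.cos(np.radians(yaw))*.7071,np.sin(np.radians(yaw))*.7071,.7071])
g=np.array([513.4,165.0,78])+33*a; T=g+11*x
move_ptp(T-90*x,o); print(get_clock(),get_position())
print(movel(T,150,stop_force=8),get_position()-T,get_wrist_force())
move_gripper(40,45); print('w',get_width(),get_clock(),get_wrist_force())
p=camera_params('wrist');im,d=grab_frame('wrist');cv2.imwrite('pics/w_g1.png',im[:,:,::-1])
im,d=grab_frame('scene');cv2.imwrite('pics/s_g1.png',cv2.resize(im[120:270,220:420,::-1],None,fx=4,fy=4,interpolation=cv2.INTER_CUBIC))
```

```text
4.9083 [569.24436367 153.78067101 171.17640247]
False [0.7921468  0.51696453 1.64797109] [-0.60569422 -0.22457949 -0.68236184]
w 45.754795248101246 6.45 [-0.96066154  0.56256978  0.07544721]
```

View pics/w_g1.png

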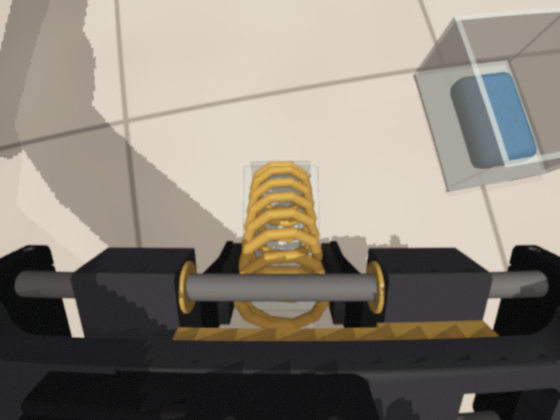

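View pics/s_g1.png

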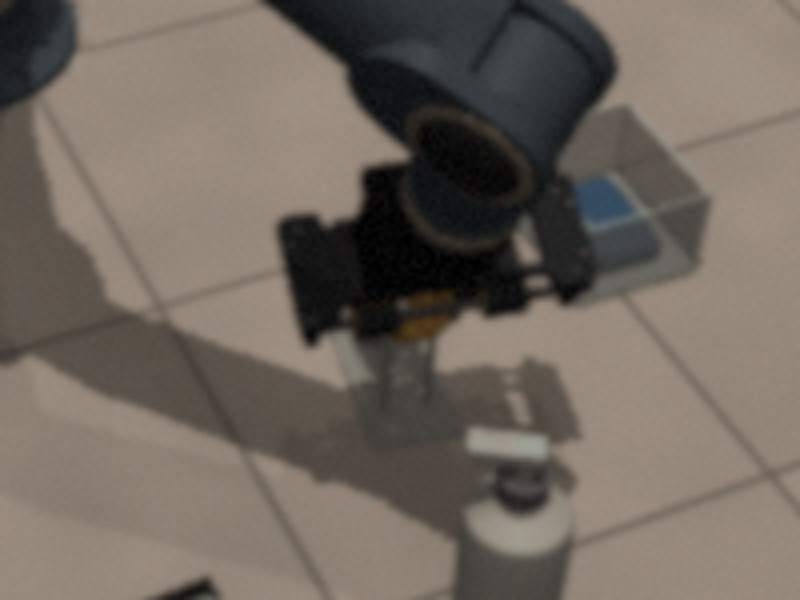

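Run:
```python
from plant import *
from h import *
T=get_position();print(movel(T+[0,0,100],150)); print('F',get_wrist_force(),get_width())
o=ori(-8,20);x=Rn.from_rotvec(o).as_matrix()[:,0]
S=np.array([540,20,88+60])+11*x
move_ptp(S,o);sleep(.2);print(get_clock(),get_position()-S,get_wrist_force(),get_width())
for n in('wrist','scene','top'):
    im,d=grab_frame(n);p=camera_params(n);np.savez(f'pics/{n}_c.npz',im=im,d=d,C=cloud(p,d))
    cv2.imwrite(f'pics/{n}_c.png',im[:,:,::-1])
```

```text
False
F [-0.00341231  0.53024771 -2.90362543] 45.543621753956785
8.4417 [1.18153351 1.09658419 0.12136802] [-0.34155149 -1.02261498 -2.96391189] 45.8258566738473
```

View pics/wrist_c.png

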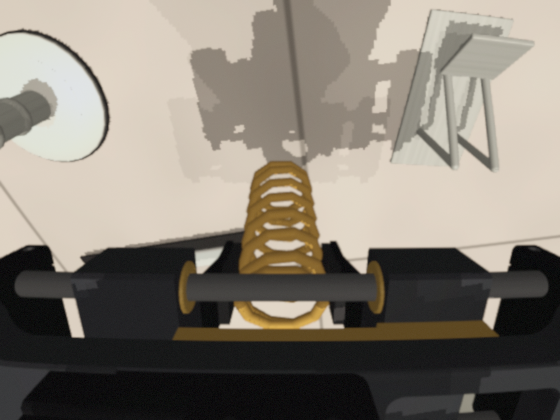

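View pics/scene_c.png

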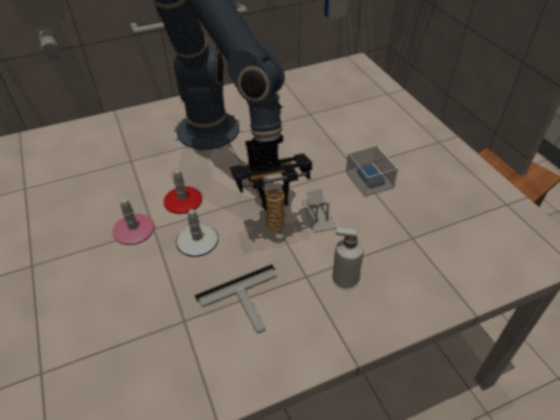

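The spring is out of the rest and hanging upright: (283,240) in the wrist view, (276,210) in the scene. Now I'll lower it.

Run:
```python
from plant import *
from h import *
P=get_position();movel(P-[0,0,50],150)
P2=get_position();r=movel(P2-[0,0,22],20,stop_force=4);P3=get_position();print('contact',r,P2[2]-P3[2],get_wrist_force(),get_clock())
z=np.load('pics/wrist_c.npz');C=z['C'];hsv=cv2.cvtColor(z['im'],cv2.COLOR_RGB2HSV).astype(int)
m=(hsv[...,0]>10)&(hsv[...,0]<28)&(hsv[...,1]>120)&(np.hypot(C[...,0]-540,C[...,1]-20)<60)&(C[...,2]>40)&(C[...,2]<178)
X=C[m]
for lo in range(50,175,20):
    Y=X[(X[:,2]>lo)&(X[:,2]<=lo+20)]
    if len(Y)>10: print(lo,len(Y),np.percentile(Y,[2,98],axis=0).round(0)[:,:2].tolist())
```

```text
contact True 6.973849108740893 [-1.87172767 -0.69994431  6.38690413] 9.625
50 445 [[520.0, 3.0], [560.0, 41.0]]
70 887 [[520.0, 1.0], [562.0, 41.0]]
90 955 [[520.0, 1.0], [556.0, 41.0]]
110 1152 [[520.0, -1.0], [558.0, 41.0]]
130 1185 [[520.0, -2.0], [555.0, 43.0]]
150 2393 [[519.0, -0.0], [561.0, 41.0]]
```

Run:
```python
from plant import *
from h import *
r=movel(get_position()-[0,0,1.5],15,stop_force=5)
move_gripper(87); sleep(.3)
o=get_orientation();x=Rn.from_rotvec(o).as_matrix()[:,0]
movel(get_position()-80*x,200)
# view from same relative pose as foot view: spring top at z110, TCP 230 straight above, yaw -10
move_ptp((540,21,230),ori(-10));sleep(.2)
p=camera_params('wrist');im,d=grab_frame('wrist');C=cloud(p,d)
cv2.imwrite('pics/w_st.png',im[:,:,::-1]);np.savez('pics/w_st.npz',im=im,d=d,C=C)
print(get_clock(),get_position())
hsv=cv2.cvtColor(im,cv2.COLOR_RGB2HSV).astype(int)
m=(hsv[...,0]>10)&(hsv[...,0]<28)&(hsv[...,1]>120)&(np.hypot(C[...,0]-540,C[...,1]-20)<70)&(C[...,2]>5)&(C[...,2]<140)
X=C[m];print(np.percentile(X[:,2],[1,50,99]))
t=X[X[:,2]>100];print('top ring',len(t),cv2.minEnclosingCircle(t[:,:2].astype(np.float32)),np.percentile(t,[2,98],axis=0))
im,d=grab_frame('scene');cv2.imwrite('pics/s_st.png',im[:,:,::-1])
```

```text
12.475 [538.5168556   21.10317873 228.85355085]
[  6.47811156  85.19580613 112.68066316]
top ring 757 ((542.0791015625, 19.707738876342773), 22.851797103881836) [[520.62157893  -1.19105832 101.04317538]
 [563.02392695  40.13899684 112.71570296]]
```

View pics/w_st.png

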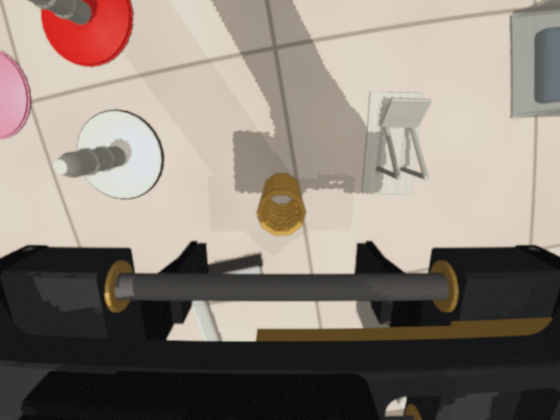

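View pics/s_st.png

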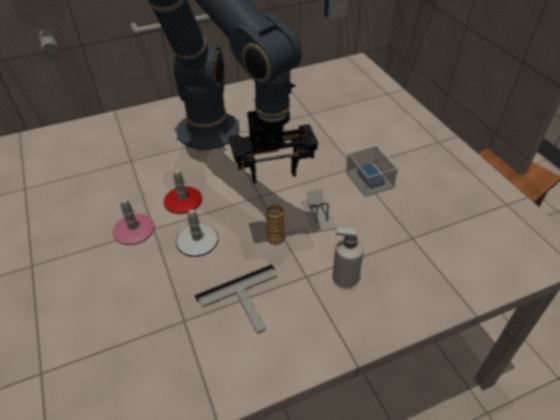

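The spring stands upright and free on bare bench: (281,210) in the wrist view, (276,225) in the scene. I'll regrasp it from above.

Run:
```python
from plant import *
from h import *
o=ori(-10)
G=np.array([542,19.8,75.])
move_ptp(G+[0,0,75],o)
print('blk',movel(G,120,stop_force=6)); sleep(.2); e=get_position()-G; print(e)
move_gripper(40,40); print(get_width(),get_position(),get_wrist_force(),get_clock())
P=get_position(); np.save('pics/grasp.npy',P)
movel(P+[0,0,150],150); sleep(.1); print(get_wrist_force())
# target: rod - same offset
T=np.array([462.0,-175.0,0])+(P-G)*[1,1,0]+[0,0,P[2]+135]
move_ptp(T,o); sleep(.3); print(get_position()-T,get_clock())
for n in('wrist','scene','top'):
    p=camera_params(n);im,d=grab_frame(n);np.savez(f'pics/{n}_r.npz',im=im,d=d,C=cloud(p,d));cv2.imwrite(f'pics/{n}_r.png',im[:,:,::-1])
C=np.load('pics/wrist_r.npz')['C'];im=np.load('pics/wrist_r.npz')['im'];hsv=cv2.cvtColor(im,cv2.COLOR_RGB2HSV).astype(int)
m=(hsv[...,0]>10)&(hsv[...,0]<28)&(hsv[...,1]>120)&(np.hypot(C[...,0]-462,C[...,1]+175)<60)&(C[...,2]>100)&(C[...,2]<255)
X=C[m]
for lo in range(120,250,20):
    Y=X[(X[:,2]>lo)&(X[:,2]<=lo+20)]
    if len(Y)>10: print(lo,len(Y),np.percentile(Y,[1,99],axis=0).round(1)[:,:2].tolist())
```

```text
blk False
[0.6010132  0.05842243 0.82019683]
46.13495902375157 [541.9907313   19.8101135   74.99242738] [-0.10819844  0.14494057 -0.25486492] 14.6917
[ 3.42745610e-03 -3.26408197e-01 -3.60063651e+00]
[0.66901222 1.27600567 0.13188134] 17.0917
140 338 [[440.5, -190.6], [453.1, -154.3]]
160 569 [[440.6, -190.6], [484.1, -154.0]]
180 659 [[440.5, -191.7], [478.5, -153.3]]
200 1046 [[440.2, -194.4], [462.4, -151.1]]
220 1499 [[440.4, -192.8], [485.0, -152.2]]
240 2217 [[440.3, -195.8], [480.7, -153.4]]
```

View pics/wrist_r.png

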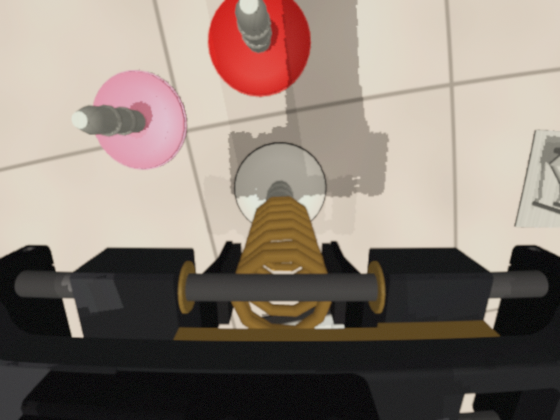

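View pics/scene_r.png

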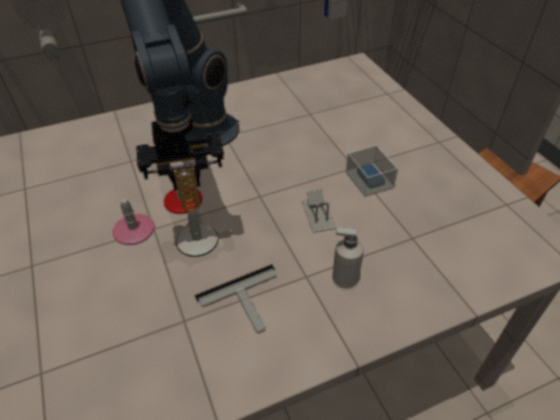

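The held spring is upright above the white foot's rod: spring (281,255), foot (281,187) in the wrist view. I'll lower it while watching force.

Run:
```python
from plant import *
from h import *
P=np.load('pics/grasp.npy');print(get_position(),get_wrist_force())
T=np.array([462.0,-175.0,P[2]+115]);movel(T,60)
sleep(.2);F0=get_wrist_force();print(get_position(),F0)
r=movel(T-[0,0,27],30,stop_force=5)   # bottom to 88, above upper bead
sleep(.15);print(r,get_position()-P,get_wrist_force()-F0,get_torque(),get_clock())
```

```text
[ 462.25132148 -174.51282925  209.9982175 ] [ 0.27090502 -0.65990555 -2.69796975]
[ 462.25697105 -175.02242934  190.2819028 ] [ 0.28291478  0.00637973 -3.00413775]
False [ -79.8624734  -194.84765796   88.20523019] [ 0.35476857 -0.18821795  1.34922057] [ 0.08958493 -0.13988515  0.03104478] 19.125
```

Run:
```python
from plant import *
from h import *
B=get_position().copy(); B=np.array([462.,-175.,B[2]])
u=np.array([np.cos(np.radians(-10)),np.sin(np.radians(-10)),0]);v=np.array([-u[1],u[0],0])
c=B.copy()
for ax in(u,v):
    e=[]
    for s in(1,-1):
        r=movel(c+s*8*ax,15,stop_force=2.5);e.append((get_position()-c)@ax);print(r,round(e[-1],2),get_wrist_force().round(2));movel(c,60)
    if abs(sum(e))<8: c=c+ax*sum(e)/2
movel(c,30);print('centre',c,get_clock());np.save('pics/c.npy',c);sleep(.15);print(get_position(),get_wrist_force())
```

```text
True 3.8 [-0.35  0.72 -3.28]
True -5.07 [ 1.84 -0.2  -0.8 ]
True 4.01 [ 0.94 -1.96 -1.48]
True -4.57 [ 0.53  0.82 -1.92]
centre [ 461.32480897 -175.16426292  163.19765757] 22.0417
[ 461.2384083  -175.24253245  163.115725  ] [ 0.40456416 -0.06671106 -3.64449471]
```

```bash
cat > d.py <<'E'
from plant import *
from h import *
P=np.load('pics/grasp.npy');c=np.load('pics/c.npy');home=P[2]+12
yaw=-10.;seq=[8,-8,14,-14,20,-20]
t0=get_clock();k=0
F0=get_wrist_force()
while k<7 and get_clock()-t0<14:
    T=np.array([c[0],c[1],home+3]);
    r=movel(T,25,rot=ori(yaw),stop_force=5)
    z=get_position()[2]-home;print('down',r,round(z,2),(get_wrist_force()-F0).round(2),round(get_clock(),2))
    if not r or z<3.5: break
    p=get_position();movel([c[0],c[1],p[2]+1.5],30)
    yaw=-10+seq[k%6];k+=1
    # twist while pressing gently down
    r=movel([c[0],c[1],max(p[2]-2,home+3)],10,rot=ori(yaw),stop_force=8)
    print(' twist',yaw,r,round(get_position()[2]-home,2),(get_wrist_force()-F0).round(2))
E
python3 d.py
```

```text
down False 3.07 [-0.83  0.14  0.59] 25.27
```

Went down without catching. Next I seat it and check.

Run:
```python
from plant import *
from h import *
P=np.load('pics/grasp.npy');c=np.load('pics/c.npy');home=P[2]+12
F0=get_wrist_force()
r=movel([c[0],c[1],home-2.5],8,stop_force=5);print(r,get_position()-[c[0],c[1],home],(get_wrist_force()-F0).round(2),get_clock())
for n in('scene','top','wrist'):
    im,d=grab_frame(n)
    cv2.imwrite(f'pics/{n}_h.png',im[:,:,::-1])
    if n=='scene': cv2.imwrite('pics/scene_hc.png',cv2.resize(im[150:270,130:280,::-1],None,fx=4,fy=4,interpolation=cv2.INTER_CUBIC))
```

```text
True [ 0.08707651 -0.00399441 -0.0987808 ] [ 0.87 -0.52  8.48] 25.7417
```

View pics/scene_hc.png

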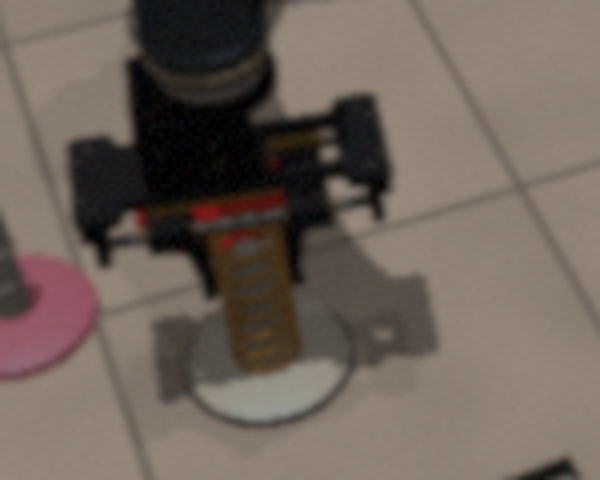

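View pics/wrist_h.png

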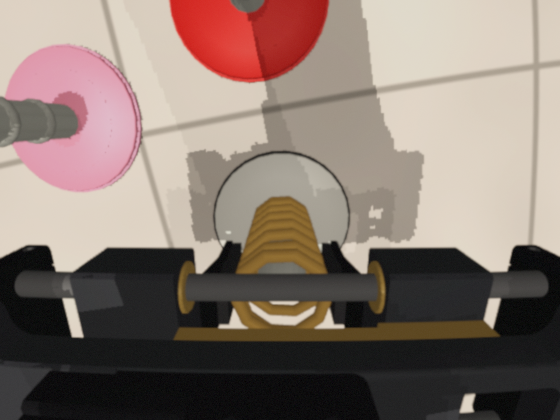

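Contact came within 0.1 mm of the expected home height, and both views show the spring's base on the white foot (scene crop (265,355)). I'll let go and retreat.

```bash
python3 - <<'E'
from plant import *
from h import *
move_gripper(87); sleep(.3); P=get_position(); print(get_width(),get_wrist_force())
movel(P+[0,0,120],120); p0=get_position()
T=np.array([462,-174,230.]); movel(T,100); sleep(.2)
p=camera_params('wrist');im,d=grab_frame('wrist');C=cloud(p,d);cv2.imwrite('pics/w_f.png',im[:,:,::-1])
hsv=cv2.cvtColor(im,cv2.COLOR_RGB2HSV).astype(int)
m=(hsv[...,0]>10)&(hsv[...,0]<28)&(hsv[...,1]>120)&(np.hypot(C[...,0]-462,C[...,1]+175)<50)&(C[...,2]>5)&(C[...,2]<150)
X=C[m];t=X[X[:,2]>115];print('z99',np.percentile(X[:,2],[1,98,99]),'top',len(t),t.mean(0),cv2.minEnclosingCircle(t[:,:2].astype(np.float32)))
q=(np.hypot(C[...,0]-462,C[...,1]+175)<12)&(C[...,2]>100)&~m; print('rod tip z',q.sum(),np.median(C[q],0) if q.any() else None)
print(get_clock())
movel(T+[60,120,60],200)
E
python3 a.py
python3 - <<'E'
import cv2,numpy as np
im=np.load('pics/top1.npz')['im'];cv2.imwrite('pics/top_f.png',im[:,:,::-1])
im=np.load('pics/scene1.npz')['im'];cv2.imwrite('pics/scene_f.png',cv2.resize(im[150:270,130:280,::-1],None,fx=4,fy=4,interpolation=cv2.INTER_CUBIC))
E
```

```text
87.29552422226315 [ 0.69159222 -0.22881614 -0.01691745]
z99 [ 25.09951771 124.55250253 124.76299339] top 763 [ 460.46579996 -176.07672422  122.90633516] ((461.47845458984375, -175.34722900390625), 22.878158569335938)
rod tip z 434 [ 459.87280391 -174.76950548  110.55738711]
28.9333
top wire_rest 0.86 [210.0, 197.9, 244.7, 252.7] 1316 [506. 167.   5.] [443. 126.  -4.] [577. 215.  75.]
top pole_foot 0.89 [423.1, 262.9, 449.9, 311.1] 769 [ 360. -339.   11.] [ 305. -380.   -2.] [ 411. -308.  115.]
top pole_foot 0.7 [343.1, 291.2, 360.1, 330.4] 520 [ 287. -135.    9.] [ 242. -160.   -2.] [ 339. -114.   17.]
top bottle_mid 0.64 [223.3, 113.0, 254.0, 153.3] 924 [715. 126. 120.] [698.  98.  -5.] [811. 177. 182.]
top caddy_mid 0.96 [112.4, 228.2, 165.8, 276.1] 2662 [440. 379.  30.] [378. 321.  -6.] [512. 455.  81.]
scene spring_mid 0.72 [184.9, 204.6, 204.5, 240.1] 493 [ 473. -177.   64.] [ 334. -198.   -6.] [ 488. -142.  125.]
scene spring_mid 0.33 [344.4, 144.6, 396.6, 197.0] 1904 [443. 371.  40.] [343. 318.  -5.] [506. 424.  79.]
scene wire_rest 0.76 [301.5, 190.0, 340.0, 232.0] 907 [512. 
[... 235 characters left out ...]
 285. -382.   -4.] [ 412. -272.  115.]
scene pole_foot 0.65 [165.3, 169.3, 203.6, 216.3] 921 [ 307. -174.   10.] [ 169. -225.   -6.] [ 464. -113.  122.]
scene bottle_mid 0.67 [194.9, 265.8, 277.9, 333.0] 1609 [ 660. -125.   10.] [ 618. -232.   -5.] [792. -24.  18.]
scene bottle_mid 0.57 [333.8, 225.7, 367.3, 288.9] 1443 [748. 116. 105.] [610.  94.  -5.] [768. 227. 179.]
scene bottle_mid 0.43 [343.6, 144.9, 398.0, 194.3] 1892 [444. 373.  40.] [304. 318.  -5.] [506. 484.  79.]
scene caddy_mid 0.67 [344.8, 146.0, 397.9, 196.9] 1788 [443. 372.  40.] [378. 318.  -3.] [506. 424.  79.]
scene squeegee_mid 0.67 [195.5, 266.5, 278.3, 330.7] 1689 [ 661. -125.   10.] [ 619. -232.   -6.] [792. -22.  18.]
```

View pics/w_f.png

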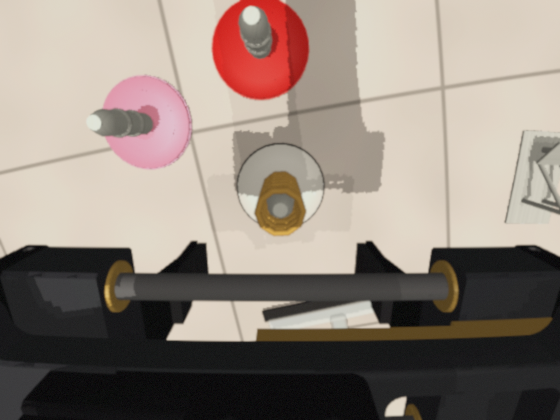

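View pics/scene_f.png

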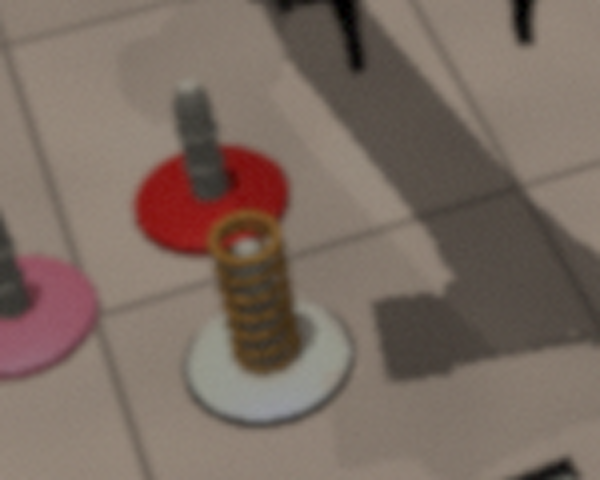

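The spring is around the rod and flat on the white foot: top ring (281,215) in the wrist view, base (265,355) in the scene crop. Its top is 12 mm higher than when it stood on the bench, which is the expected home height. The bottle, squeegee and caddy have not moved.

Run:
```python
from plant import *
print(get_clock(),get_wrist_force()); sign_off()
```

```text
30.5167 [-0.22276017  0.1147792  -1.08565201]
the job is handed in; nothing more can be done
```

The spring is fitted on the white foot's rod and sits fully home and flat, and the job was handed in at 30.5 s.

I lifted it out of the wire rest, stood it on bare bench at about (542, 20) and let go. I then regrasped it from above, centred it on the rod by touch and lowered it under grip. The coils did not catch, so no twist was needed.

**Last checks:**
- **Seating:** Contact came within 0.1 mm of the expected home height. After release, the top ring measured 12 mm higher than when it stood on the bench, centred within about 1 mm of the rod axis.
- **Other items:** The bottle, squeegee and caddy measured unchanged, to within the noise of a few millimetres, and the gripper is clear of everything.
- **Disagreement:** The detector missed the spring and white foot in the last top picture, where the arm was probably blocking the view. It also mislabelled a few items in the scene view, such as the squeegee as the bottle. The wrist and scene pictures confirmed the fit.

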